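# Open the waste jug's child-resistant cap

### The arm

A 6-joint arm with a two-finger parallel gripper is mounted at the origin on the work surface. World frame = base frame: x ahead of the robot, y to its left, z up, the work surface at z = 0. Lengths are in m, angles in rad, forces in N, time in s.
With the tool pointing down it reaches from about 0.375 to 0.9 m from the base axis. Payload 3.1 kg.
Tool frame: the origin (TCP) lies where the fingers leave the gripper's body, on its centre line; the fingertips stand 70 mm ahead of it and the grasp point (between the pads) lies 51 mm ahead of it (robot.tip_reach is the distance from the TCP to the fingertips, in m); z points along the fingers, y is the line along which they close (so a half turn about z gives the same grasp; the last joint's range is limited). The gripper opens to 87 mm and grips with 3 to 60 N. Pads are 19 mm wide; open, the fingers measure 117 mm over their backs; the gripper's body (75 mm by 190 mm) begins 51 mm behind the grasp point.
Start: joints at [0.988, 0.527, 1.433, -0, 1.181, -0.178], TCP at [0.246, 0.574, 0.292] pointing down, gripper open.
Joint ranges: [-3.08, 3.08], [-0.75, 2.2], [0.22, 2.44], [-1.43, 4.57], [0, 2.65], [-2.85, 2.85]. Speed limits (rad/s): [2.79, 2.79, 3.14, 3.14, 3.14, 3.14].

### API

Orientations are given as a unit quaternion [x, y, z, w].
In Python, from rig import robot gives the robot as it stands.
- The arm moves only by the tool carry_out, never from a script. Its argument "rows" is a list that holds one entry, the list of rows, each a list of 6 numbers: the shift along the tool's x, y, z in mm, then the turn, a rotation vector about the tool's x, y, z in units of 8 degrees (1.0 is 8 degrees). A call has 1 to 20 rows; each row is the pose to reach, as a shift and turn from the pose commanded when the call began, along the tool's axes at that moment; what a row does not reach only later rows make up. A row lasts 1/10 s, in which the tool goes at most 50 mm and 8.59 degrees, less where a joint would pass 70% of its speed; a pose out of reach is approached as far as the arm can. A call with a gripper value outside its range is refused whole. "fingers" is the opening, from 0 (shut) to 1 (fully open), set as the call begins (left out, the last holds). The fingers move at their own pace and stop on an object; "grip_force" is the grip in N (left out, the last holds). Time passes only in rows, so rows that repeat a pose let the fingers close. It gives the time, the measured TCP pose, the force and the opening at its end, in the units of the state.
- robot.get_obs(): the state, without advancing time (a new reading comes with each control period).
- robot.camera(name): name is "scene" or "top" or "wrist"; returns a dict with "color" (420x560x3 uint8, red, green, blue), "depth" (420x560 float32, m along the optical axis (not along the pixel's ray), 0 where there is no reading), "K" (3x3 intrinsics, pixels), "camera_from_world" (4x4, takes a point from world to camera coordinates). Camera axes: x right, y down, z forward; pixel columns grow to the right and rows downward; lengths in m; the calibration is good to about 2 mm. A picture is of the moment at which its call begins.
- robot.hand_in(): hands the job in, once; it reports no verdict.
The state is a dict: "time": time; "q": joint angles; "joint_velocities": joint speeds; "joint_torque": joint torques, N m; "position": TCP position; "tool_rot": TCP orientation; "ft_force": force on the tool from outside, world axes, zero at the start; "moment": the same for the moment, N m; "grip_width": finger opening in m.
Only numpy, scipy, OpenCV 4.12 (cv2) and the standard library are available. Lean on these libraries where they do the work, as an engineer would, in place of code of your own. Each camera call takes 0.05 s, during which the arm holds its last target. There are 200 camera calls.

### The job

Open the waste solvent jug: press its child-resistant cap down hard against the spring and, keeping it down, turn it anticlockwise until its lugs come free, then lift it off and set it, skirt down, inside the shallow steel dish without dropping it. Never force the cap against its lock or overload the thin plastic neck, and leave everything else where it stands.

Things in the scene. Friction and masses are not known exactly. Their poses are not given: they have to be found in the camera images.
- cap_mid (a point): the jug's child-resistant cap, locked on the jug's neck at the start: a dark grey ribbed cylinder 54 mm across (56 over the ribs), 30 mm tall, about 50 g. The point is at its centre, half-way up (15 mm below its flat top); z points up out of its top. A grip of 40 N or more holds it. Gripped with the fingertips 3 mm or more above its lower edge, it can be set down without a new grip.
- cap_top (a point): centre of the cap's flat top. Push: three lugs inside the skirt sit in notches under keepers on the neck, held up by a sprung disc in the cap. On a jug that stands firm the spring resists with 8 N at first and 2 N more per mm. The lugs leave the notches once the cap is over 3 mm down on the neck, at 15 N or more; about 17 N is a good load. The travel ends at 5 mm, 18 N; beyond it all is rigid.
- cap: the same cap, origin at the centre of its lower edge. Turn: kept pushed down, it turns anticlockwise seen from above against light friction; past 33 degrees its lugs are clear of the keepers, between 40 and 85 degrees it lifts straight off, at about 93 degrees it meets a hard stop. Pushed too lightly it locks hard after 3 degrees; clockwise it does not turn. Once clear, the spring lifts it by up to 4 mm.
- neck (a point): the jug's neck: centre of its rim (36 mm outside diameter, 229 to 233 mm above the bench at the start); axes as the jug's. With the cap locked on, cap_mid lies 1 mm below this point and the cap's x axis along the jug's. 18 mm of bare neck shows under the closed cap, then the sloping shoulder. The neck is thin plastic: it cracks if the load on jug or cap passes 50 N.
- jug: oblong off-white plastic waste jug, 120 x 84 mm, in the snug pocket of a grey spill tray (210 x 130 x 28 mm) fixed on short feet. It cannot turn or tip, but may stand 0 to 16 mm (not to be seen) above its seat; a push of 5 N or more slides it down until it stands firm. Origin: 10 mm below the centre of its underside, 212 mm below the rim; z up, x from the handle to the neck (neck 25 mm along +x).
- dish: shallow round stainless steel dish for the wet cap, 146 mm across at the rim, 15 mm high, flat inner floor 128 mm across and 3 mm above its underside, loose, 300 g. Origin: centre of its underside; z up.
- flask: conical flask with cork, 82 mm wide, 126 mm tall. Bystander, loose; origin at the centre of its underside.
- washbottle: white wash bottle with bent spout, 66 mm wide, 166 mm tall. Bystander, loose; origin at the centre of its underside.
- amber: amber glass bottle with a plain black screw cap, 66 mm wide, 135 mm tall. Bystander, loose; origin at the centre of its underside.
- beaker: glass beaker, 68 mm wide, 90 mm tall. Bystander, loose; origin at the centre of its underside.
- bosshead: aluminium clamp boss head with thumbscrews, about 80 x 60 mm, 30 mm high, lying on the bench. Bystander, loose; origin at the centre of its underside.
- wrench: steel spanner, 180 mm long, lying flat. Bystander, loose; origin at the centre of its underside.
- plaincap: small plain white screw cap, 32 mm wide, 17 mm tall (not the jug's). Bystander, loose; origin at the centre of its underside.
Not all that is in view belongs to the job. Leave any green look-alike of the cap alone.

How it is judged:
On the way, in this order (a step that is already met when the one before it is completed fails the run):
1. the cap, still on the neck, is pressed down and turned past the retaining teeth (more than 25 degrees from its locked position) (angle between the x axis of cap_mid and the x axis of neck, either way round above 0.436 rad and distance between cap_mid and neck below 0.012 m), for 0.05 s.
2. the cap is lifted clear of the neck (distance between cap_mid and neck above 0.03 m and contact force between cap and jug below 0.1 N), for 0.1 s.
At the end, for the whole second after the job is handed in: The cap lies at rest inside the dish on its skirt (upright within 0.15 rad, its centre within 45 mm of the dish's centre and 12 to 24 mm above the dish's underside), the dish flat on the bench, the jug open (horizontal distance between cap_mid and dish below 0.045 m and z of cap_mid in the frame of dish between 0.012 and 0.024 m and angle between cap_mid's own z axis and vertical below 0.15 rad and height (world z) of cap_mid below 0.03 m and linear speed of each of cap, dish below 0.03 m/s and angle between dish's own z axis and vertical below 0.1 rad); the robot touches nothing.
It fails at once if the jug or its cap is overloaded: more than 50 N between the jug and anything (contact force between jug and anything else above 50 N).
It fails at once if the cap is dropped: it falls free of the fingers faster than 0.6 m/s (contact force between cap and the fingers below 0.05 N and linear speed of cap above 0.6 m/s).
It fails at once if a bystander is pushed more than 30 mm or tipped over (distance of any of flask, washbottle, amber, beaker, bosshead, wrench, plaincap from where it was at the start of the episode above 0.03 m or angle between any of flask, washbottle, amber, beaker, bosshead, plaincap's own z axis and vertical above 0.5 rad).
It fails at once if the dish is pushed more than 60 mm (distance of dish from where it was at the start of the episode above 0.06 m).
It also fails if it takes over 54 s, if anything falls off the work surface, if the arm or the gripper's body presses on something with over 40 N, if the wrist force passes 120 N, or if a joint passes its speed limit or range.

## Working session

There is one attempt and no reset: what is moved stays moved. The work goes in short steps, Python scripts to look and compute and a tool call to move; the robot and the scene stay as the last step left them, time stands still between calls to the robot, and variables do not carry over. Pictures are saved under pics/ and viewed, on a budget of 10 in all, crops included, one or two more only if the job needs it, and the job is handed in when it is done.

Besides the shell and the picture viewer there is one more tool, called after "Request:" by a JSON object that holds its "op" and its "data", one argument or row to a line. carry_out: Moves the arm, as the interface text tells. Its arguments: {"type":"object","properties":{"rows":{"type":"array"},"fingers":{"type":"number"},"grip_force":{"type":"number"}},"required":["rows"]}

```bash
mkdir -p pics; ls
cat > h.py <<'E'
import numpy as np,cv2
from rig import robot
from scipy.spatial.transform import Rotation as R
def cloud(c):
    d=c["depth"];K=c["K"];v,u=np.indices(d.shape)
    p=np.stack([(u-K[0,2])/K[0,0]*d,(v-K[1,2])/K[1,1]*d,d,np.ones_like(d)],-1)
    w=p@np.linalg.inv(c["camera_from_world"]).T
    w=w[...,:3]; w[d<=0]=np.nan
    return w
def save(c,n): cv2.imwrite("pics/"+n+".png",c["color"][...,::-1])
E
python3 - <<'E'
from h import *
import pickle
print(robot.get_obs())
cs={n:robot.camera(n) for n in("scene","top")}
pickle.dump(cs,open("c0.pkl","wb"))
im=np.hstack([cs[n]["color"] for n in cs])[...,::-1]
for n in cs: save(cs[n],n+"0")
E
```

```text
pics
{'time': 0.0, 'q': array([ 9.87501602e-01,  5.28477940e-01,  1.43388282e+00, -2.36896752e-05,
        1.18138527e+00, -1.78523239e-01]), 'joint_velocities': array([ 0.00075423, -0.00194149, -0.00049325, -0.00069444, -0.00070959,
        0.00059998]), 'joint_torque': array([-3.34732749e-04, -4.40049183e+01, -1.76591474e+01,  6.32009888e-02,
        5.82122442e-02, -1.80847105e-04]), 'position': array([0.24580052, 0.57401259, 0.29127043]), 'tool_rot': array([ 2.01002417e-01,  9.79590154e-01, -1.00359138e-03, -3.90106469e-04]), 'ft_force': array([0.0068493 , 1.44459929, 1.30028178]), 'moment': array([-0.00316856,  0.0140489 , -0.00443557]), 'grip_width': 0.08720836743399321}
```

View pics/scene0.png

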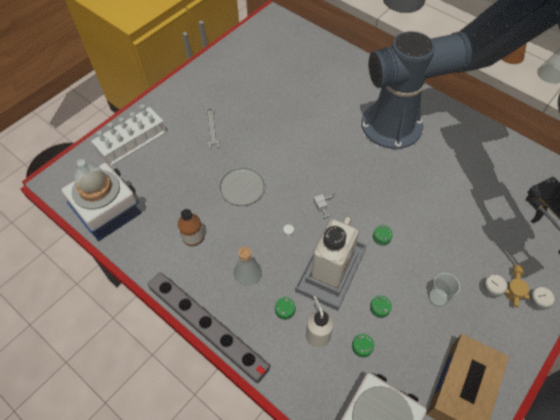

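View pics/top0.png

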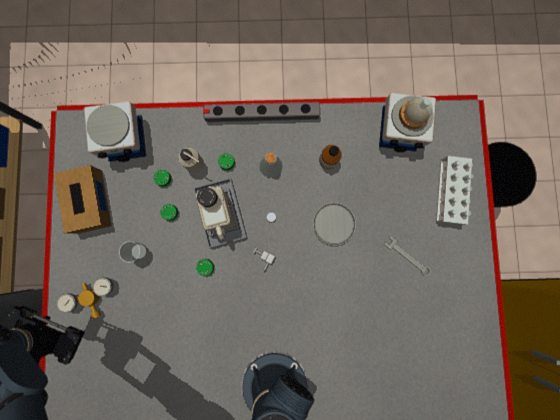

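The scene picture shows the jug with its dark cap at (335,237) and the dish at (242,187). In the top view the cap is at (207,197) and the dish at (334,224). Green look-alikes stand around the jug.

Run:
```python
from h import *
import pickle
cs=pickle.load(open("c0.pkl","rb"))
W={n:cloud(cs[n]) for n in cs}
def box(n,r0,r1,c0,c1): 
    return W[n][r0:r1,c0:c1].reshape(-1,3),cs[n]["color"][r0:r1,c0:c1].reshape(-1,3).astype(int)
def circ(p):
    (x,y),r=cv2.minEnclosingCircle((p[:,:2]*1000).astype(np.float32)); return x,y,r,len(p)
for n,b in(("top",(180,215,190,225)),("scene",(215,262,310,362))):
    p,c=box(n,*b)
    m=(p[:,2]>.2)&(c.max(1)<95); q=p[m]; zt=np.percentile(q[:,2],[50,90,97]); print(n,"z",zt)
    t=q[q[:,2]>zt[1]-.006]; print(circ(t),np.median(t,0))
for n,b in(("top",(195,255,305,365)),("scene",(160,215,210,275))):
    p,c=box(n,*b); t=p[(p[:,2]>.0085)&(p[:,2]<.03)]; print(n,"dish rim",circ(t),np.median(t[:,2]), 'floor',np.nanmedian(p[:,2]))
# jug shoulder and tray
p,c=box("top",170,260,185,255)
for lo,hi in((.02,.05),(.15,.207),(.1,.207)):
    t=p[(p[:,2]>lo)&(p[:,2]<hi)]; print(lo,hi,cv2.minAreaRect((t[:,:2]*1000).astype(np.float32)),len(t))
# surroundings
for k,(r,cc) in dict(plain=(217,271),boss=(258,266),g1=(267,205),g2=(212,168),g3=(161,226),g4=(177,162),flask=(158,270),wash=(156,188),amber=(153,331),wr=(250,405)).items():
    print(k,W["top"][r,cc].round(3))
```

```text
top z [0.24415711 0.24700634 0.24797551]
(591.2813720703125, 174.168212890625, 27.0228214263916, 257) [0.59046084 0.17458507 0.24449217]
scene z [0.24505039 0.24839292 0.24966973]
(594.216552734375, 173.90782165527344, 26.625316619873047, 275) [0.59570169 0.17458656 0.24605653]
top dish rim (518.9567260742188, -217.0210723876953, 72.79463195800781, 228) 0.01305110582607083 floor 0.001697517849770347
scene dish rim (521.5948486328125, -242.02720642089844, 120.22947692871094, 434) 0.011447557190656932 floor 0.0032821770636564107
0.02 0.05 ((573.301513671875, 163.07382202148438), (310.57757568359375, 164.51324462890625), 10.082868576049805) 475
0.15 0.207 ((551.059326171875, 164.39892578125), (157.92910766601562, 84.39686584472656), 13.813124656677246) 892
0.1 0.207 ((550.8816528320312, 163.67164611816406), (158.6233367919922, 85.69519805908203), 13.674346923828125) 994
plain [ 0.547 -0.005  0.018]
boss [0.411 0.015 0.028]
g1 [0.387 0.217 0.031]
g2 [0.572 0.34  0.028]
g3 [nan nan nan]
g4 [0.692 0.361 0.028]
flask [ 0.724 -0.007  0.127]
wash [0.736 0.249 0.135]
amber [ 0.734 -0.199  0.131]
wr [ 0.424 -0.454  0.002]
```

Request:
{"op": "carry_out", "data": {
  "rows": [
    [[-14,-7,-30,0,0,0.1],[-38,-18,-60,0,0,0.4],[-71,-35,-80,0,0,0.7],[-109,-53,-90,0,0,1.1],[-147,-72,-90,0,0,1.4],[-186,-90,-90,0,0,1.8],[-224,-109,-90,0,0,2.2],[-262,-127,-90,0,0,2.5],[-300,-146,-90,0,0,2.9],[-338,-164,-90,0,0,3.3],[-376,-182,-90,0,0,3.6],[-409,-199,-90,0,0,4.0],[-438,-213,-90,0,0,4.2],[-457,-222,-90,0,0,4.4],[-471,-229,-90,0,0,4.5],[-476,-231,-90,0,0,4.6],[-476,-231,-90,0,0,4.6],[-476,-231,-90,0,0,4.6],[-476,-231,-90,0,0,4.6]]
  ],
  "fingers": 1
}}

```text
time: 2.0
position: [0.5918, 0.1758, 0.3824]
tool_rot: [0.499, 0.867, 0.0, -0.0]
ft_force: [0.4, 0.1, -0.5]
grip_width: 0.0867
```

Run:
```python
from h import *
import pickle
o=robot.get_obs(); print(o["time"],o["position"],o["tool_rot"],o["q"],o["ft_force"],R.from_quat(o["tool_rot"]).as_matrix().round(4))
c=robot.camera("wrist"); pickle.dump(c,open("c1.pkl","wb")); save(c,"w1")
W=cloud(c).reshape(-1,3); col=c["color"].reshape(-1,3).astype(int)
m=(np.hypot(W[:,0]-.592,W[:,1]-.174)<.04)&(W[:,2]>.235)&(W[:,2]<.26)
q=W[m]; zt=np.median(q[:,2]); t=q[abs(q[:,2]-zt)<.004]
print(len(t),np.median(t,0),zt,cv2.minEnclosingCircle((t[:,:2]*1000).astype(np.float32)))
m=(np.hypot(W[:,0]-.592,W[:,1]-.174)>.032)&(np.hypot(W[:,0]-.592,W[:,1]-.174)<.15)
print("around zmax",np.nanmax(W[m&(W[:,2]<.27),2]))
```

```text
2.0 [0.59183927 0.17584371 0.38238695] [ 4.99175378e-01  8.66500942e-01  5.83595288e-05 -2.37189475e-04] [ 1.07895559e-01  4.32299808e-01  1.33936439e+00  3.81609444e-04
  1.37024282e+00 -4.17683121e-01] [ 0.4486382   0.0891674  -0.45720892] [[-5.016e-01  8.651e-01 -4.000e-04]
 [ 8.651e-01  5.016e-01  3.000e-04]
 [ 5.000e-04 -1.000e-04 -1.000e+00]]
4738 [0.59272149 0.17667122 0.24614128] 0.2460986256850463 ((593.3963012695312, 175.4973907470703), 27.622739791870117)
around zmax 0.19253066413134023
```

View pics/w1.png

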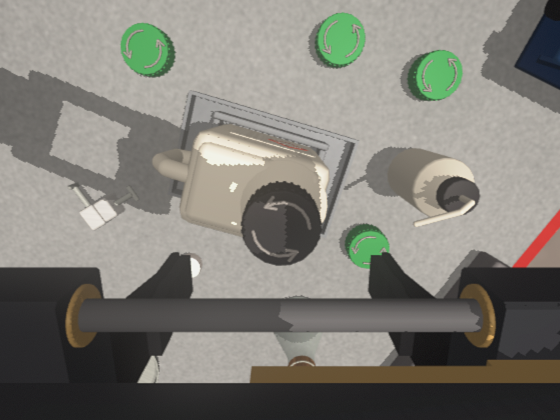

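The wrist picture shows the dark cap at (281,223) with its open arrow, the handle well to the left and below, and clear space on both sides for the fingers. Next I descend round it.

Request:
{"op": "carry_out", "data": {
  "rows": [
    [[-0.9,1.1,6,0,0,0],[-0.9,1.1,18,0,0,0],[-0.9,1.1,32,0,0,0],[-0.9,1.1,46,0,0,0],[-0.9,1.1,60,0,0,0],[-0.9,1.1,73,0,0,0],[-0.9,1.1,82,0,0,0],[-0.9,1.1,87,0,0,0],[-0.9,1.1,89,0,0,0],[-0.9,1.1,89,0,0,0],[-0.9,1.1,89,0,0,0]]
  ]
}}

```text
time: 3.15
position: [0.5944, 0.1745, 0.2939]
tool_rot: [0.5, 0.866, 0.0, 0.001]
ft_force: [-0.5, -1.1, -0.4]
grip_width: 0.0869
```

Request:
{"op": "carry_out", "data": {
  "rows": [
    [[0,0,0,0,0,0],[0,0,0,0,0,0],[0,0,0,0,0,0],[0,0,0,0,0,0],[0,0,0,0,0,0],[0,0,0,0,0,0],[0,0,0,0,0,0],[0,0,0,0,0,0]]
  ],
  "fingers": 0.6,
  "grip_force": 8
}}

```text
time: 3.95
position: [0.5936, 0.1742, 0.2932]
tool_rot: [0.5, 0.866, -0.001, -0.0]
ft_force: [-2.4, -2.2, 1.6]
grip_width: 0.0541
```

Request:
{"op": "carry_out", "data": {
  "rows": [
    [[0,0,0,0,0,0],[0,0,0,0,0,0],[0,0,0,0,0,0],[0,0,0,0,0,0],[0,0,0,0,0,0],[0,0,0,0,0,0]]
  ],
  "fingers": 0.5,
  "grip_force": 8
}}

```text
time: 4.55
position: [0.5936, 0.1742, 0.2932]
tool_rot: [0.5, 0.866, -0.001, -0.0]
ft_force: [-3.8, -3.3, 3.1]
grip_width: 0.054
```

Request:
{"op": "carry_out", "data": {
  "rows": [
    [[0,-0.5,0,0,0,0],[0,-1,0,0,0,0],[0,-1,0,0,0,0],[0,-1,0,0,0,0]]
  ]
}}

```text
time: 4.95
position: [0.5934, 0.1741, 0.2932]
tool_rot: [0.5, 0.866, 0.0, 0.0]
ft_force: [-2.1, -0.8, 0.6]
grip_width: 0.0545
```

Request:
{"op": "carry_out", "data": {
  "rows": [
    [[0,0,0,0,0,0],[0,0,0,0,0,0],[0,0,0,0,0,0],[0,0,0,0,0,0],[0,0,0,0,0,0]]
  ],
  "fingers": 0.4,
  "grip_force": 58
}}

```text
time: 5.45
position: [0.5934, 0.1741, 0.2932]
tool_rot: [0.5, 0.866, 0.0, 0.0]
ft_force: [-0.9, -0.8, 0.8]
grip_width: 0.0539
```

Request:
{"op": "carry_out", "data": {
  "rows": [
    [[0,0,1,0,0,0],[0,0,2,0,0,0],[0,0,3,0,0,0],[0,0,4,0,0,0],[0,0,4,0,0,0],[0,0,4,0,0,0]]
  ]
}}

```text
time: 6.05
position: [0.5935, 0.1741, 0.2897]
tool_rot: [0.5, 0.866, 0.0, 0.0]
ft_force: [-1.8, -0.8, 4.0]
grip_width: 0.0536
```

Request:
{"op": "carry_out", "data": {
  "rows": [
    [[0,0,1,0,0,0],[0,0,2,0,0,0],[0,0,3,0,0,0],[0,0,3,0,0,0],[0,0,3,0,0,0]]
  ]
}}

```text
time: 6.55
position: [0.5935, 0.1741, 0.2864]
tool_rot: [0.5, 0.866, 0.0, 0.0]
ft_force: [-1.7, 0.6, 4.1]
grip_width: 0.0532
```

Request:
{"op": "carry_out", "data": {
  "rows": [
    [[0,0,1,0,0,0],[0,0,2,0,0,0],[0,0,3,0,0,0],[0,0,3,0,0,0],[0,0,3,0,0,0]]
  ]
}}

```text
time: 7.05
position: [0.5935, 0.1741, 0.2833]
tool_rot: [0.5, 0.866, 0.0, 0.0]
ft_force: [-0.2, 1.5, 4.6]
grip_width: 0.0538
```

Request:
{"op": "carry_out", "data": {
  "rows": [
    [[0,0,1,0,0,0],[0,0,2,0,0,0],[0,0,3,0,0,0],[0,0,3,0,0,0],[0,0,3,0,0,0]]
  ]
}}

```text
time: 7.55
position: [0.5934, 0.1741, 0.2802]
tool_rot: [0.5, 0.866, 0.0, 0.0]
ft_force: [0.7, 1.3, 4.3]
grip_width: 0.053
```

Request:
{"op": "carry_out", "data": {
  "rows": [
    [[0,0,1,0,0,0],[0,0,2,0,0,0],[0,0,2,0,0,0],[0,0,2,0,0,0]]
  ]
}}

```text
time: 7.95
position: [0.5934, 0.1741, 0.2782]
tool_rot: [0.5, 0.866, 0.0, 0.0]
ft_force: [-0.4, 1.8, 2.9]
grip_width: 0.0533
```

Request:
{"op": "carry_out", "data": {
  "rows": [
    [[0,0,1,0,0,0],[0,0,2,0,0,0],[0,0,2,0,0,0],[0,0,2,0,0,0]]
  ]
}}

```text
time: 8.35
position: [0.5934, 0.1741, 0.2767]
tool_rot: [0.5, 0.866, 0.0, 0.0]
ft_force: [-0.5, 1.3, 6.9]
grip_width: 0.0534
```

Request:
{"op": "carry_out", "data": {
  "rows": [
    [[0,0,1,0,0,0],[0,0,2,0,0,0],[0,0,2,0,0,0],[0,0,2,0,0,0]]
  ]
}}

```text
time: 8.75
position: [0.5934, 0.1741, 0.2755]
tool_rot: [0.5, 0.866, 0.0, 0.001]
ft_force: [-1.9, 1.6, 10.4]
grip_width: 0.0532
```

Request:
{"op": "carry_out", "data": {
  "rows": [
    [[0,0,1,0,0,0],[0,0,2,0,0,0],[0,0,3,0,0,0],[0,0,3,0,0,0],[0,0,3,0,0,0]]
  ]
}}

```text
time: 9.25
position: [0.5934, 0.1741, 0.2735]
tool_rot: [0.5, 0.866, 0.001, 0.001]
ft_force: [-2.6, 1.6, 13.6]
grip_width: 0.0539
```

Request:
{"op": "carry_out", "data": {
  "rows": [
    [[0,0,1,0,0,0],[0,0,2,0,0,0],[0,0,3,0,0,0],[0,0,3,0,0,0],[0,0,3,0,0,0]]
  ]
}}

```text
time: 9.75
position: [0.5934, 0.1741, 0.2716]
tool_rot: [0.5, 0.866, 0.001, 0.001]
ft_force: [-4.6, 0.8, 19.5]
grip_width: 0.0537
```

Run:
```python
from h import *
import time
for i in range(3):
    o=robot.get_obs(); print(o["time"],o["position"],o["ft_force"],o["moment"])
    if i<2: robot.camera("wrist")
```

```text
9.75 [0.59340821 0.17410303 0.27161449] [-4.56077993  0.75019285 19.45408905] [ 0.05137834  0.86562192 -0.00273723]
9.8 [0.59339927 0.1740817  0.2715926 ] [-4.79402062  1.38912792 18.52757911] [0.04479968 0.94032283 0.03796512]
9.85 [0.5934215  0.17409483 0.27161419] [-3.49357076  1.10149117 18.80122911] [ 0.07171768  0.84934879 -0.02215764]
```

Request:
{"op": "carry_out", "data": {
  "rows": [
    [[0,0,-0.5,0,0,0],[0,0,-0.5,0,0,-0.3],[0,0,-0.5,0,0,-0.6],[0,0,-0.5,0,0,-0.9],[0,0,-0.5,0,0,-1.0],[0,0,-0.5,0,0,-1.0]]
  ]
}}

```text
time: 10.45
position: [0.5941, 0.1741, 0.272]
tool_rot: [0.438, 0.899, 0.001, 0.002]
ft_force: [-2.0, 1.5, 16.8]
grip_width: 0.0532
```

Run:
```python
from h import *
o=robot.get_obs(); print(o["time"],o["position"],o["ft_force"],o["moment"],R.from_quat(o["tool_rot"]).as_matrix().round(4),o["q"])
```

```text
10.45 [0.59411263 0.17405518 0.27196264] [-1.96525667  1.48080725 16.81927749] [-0.00060254  0.51749861 -0.07177807] [[-6.157e-01  7.880e-01  4.200e-03]
 [ 7.880e-01  6.157e-01  4.000e-04]
 [-2.300e-03  3.600e-03 -1.000e+00]] [ 1.04737933e-01  5.40782582e-01  1.47165261e+00 -5.20052457e-05
  1.12492141e+00 -5.58507311e-01]
```

Request:
{"op": "carry_out", "data": {
  "rows": [
    [[0,0,0,0,0,-0.4],[0,0,0,0,0,-0.8],[0,0,0,0,0,-1.2],[0,0,0,0,0,-1.6],[0,0,0,0,0,-2.0],[0,0,0,0,0,-2.4],[0,0,0,0,0,-2.5]]
  ]
}}

```text
time: 11.15
position: [0.5949, 0.1742, 0.2722]
tool_rot: [0.275, 0.961, 0.001, 0.003]
ft_force: [-1.2, 1.7, 17.1]
grip_width: 0.0534
```

Request:
{"op": "carry_out", "data": {
  "rows": [
    [[0,0,0,0,0,-0.4],[0,0,0,0,0,-0.8],[0,0,0,0,0,-1.2],[0,0,0,0,0,-1.6],[0,0,0,0,0,-2.0],[0,0,0,0,0,-2.4],[0,0,0,0,0,-2.8],[0,0,0,0,0,-3.2],[0,0,0,0,0,-3.5],[0,0,0,0,0,-3.8],[0,0,0,0,0,-4.0],[0,0,0,0,0,-4.0]]
  ]
}}

```text
time: 12.35
position: [0.595, 0.1747, 0.2723]
tool_rot: [-0.0, 1.0, 0.001, 0.003]
ft_force: [-0.7, 3.3, 16.3]
grip_width: 0.0538
```

Run:
```python
from h import *
o=robot.get_obs(); print(o["time"],o["position"],o["ft_force"],o["moment"],o["grip_width"],R.from_quat(o["tool_rot"]).as_matrix().round(4),o["q"])
c=robot.camera("wrist"); save(c,"w2")
```

```text
12.35 [0.59497396 0.17467859 0.27225185] [-0.66021987  3.28356142 16.30304491] [ 0.41218265  0.27359878 -0.01046302] 0.053800242626467584 [[-1.0e+00 -2.0e-04  6.9e-03]
 [-1.0e-04  1.0e+00  1.9e-03]
 [-6.9e-03  1.9e-03 -1.0e+00]] [ 1.05153846e-01  5.40862782e-01  1.47055873e+00  1.24768574e-03
  1.12316321e+00 -1.46633196e+00]
```

View pics/w2.png

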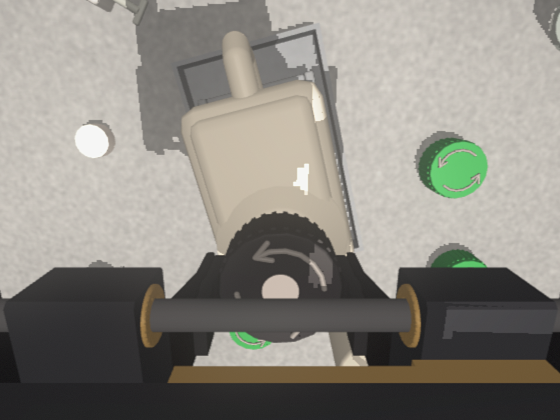

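The arrow has kept its place relative to the gripper, while the jug appears turned 60°. So the cap turned with the fingers. Next I lift slowly.

Request:
{"op": "carry_out", "data": {
  "rows": [
    [[0,0,-1,0,0,0],[0,0,-2,0,0,0],[0,0,-3,0,0,0],[0,0,-4,0,0,0],[0,0,-5,0,0,0],[0,0,-6,0,0,0],[0,0,-8,0,0,0],[0,0,-10,0,0,0],[0,0,-10,0,0,0],[0,0,-10,0,0,0]]
  ]
}}

```text
time: 13.4
position: [0.5937, 0.174, 0.2789]
tool_rot: [0.0, 1.0, 0.0, 0.001]
ft_force: [2.4, 1.2, 4.1]
grip_width: 0.0538
```

Request:
{"op": "carry_out", "data": {
  "rows": [
    [[0,0,-2,0,0,0],[0,0,-4,0,0,0],[0,0,-6,0,0,0],[0,0,-8,0,0,0],[0,0,-8,0,0,0],[0,0,-8,0,0,0]]
  ]
}}

```text
time: 14.0
position: [0.5924, 0.1743, 0.2858]
tool_rot: [-0.0, 1.0, 0.0, -0.001]
ft_force: [1.4, 4.0, -2.7]
grip_width: 0.0535
```

Request:
{"op": "carry_out", "data": {
  "rows": [
    [[0,0,-2,0,0,0],[0,0,-4,0,0,0],[0,0,-6,0,0,0],[0,0,-8,0,0,0],[0,0,-10,0,0,0],[0,0,-10,0,0,0],[0,0,-10,0,0,0]]
  ]
}}

```text
time: 14.7
position: [0.5932, 0.1736, 0.297]
tool_rot: [0.0, 1.0, -0.0, 0.0]
ft_force: [-0.0, 0.4, -0.5]
grip_width: 0.0534
```

Run:
```python
from h import *
o=robot.get_obs(); print(o["time"],o["position"],o["ft_force"],o["moment"],o["grip_width"])
c=robot.camera("scene"); im=c["color"][170:310,270:410]; cv2.imwrite("pics/s2.png",cv2.resize(im,(700,700),interpolation=2)[...,::-1])
```

```text
14.7 [0.59319018 0.17359053 0.29699023] [-0.04531912  0.39371704 -0.53089389] [ 0.03203988 -0.01129303 -0.03867312] 0.05342586920195308
```

View pics/s2.png

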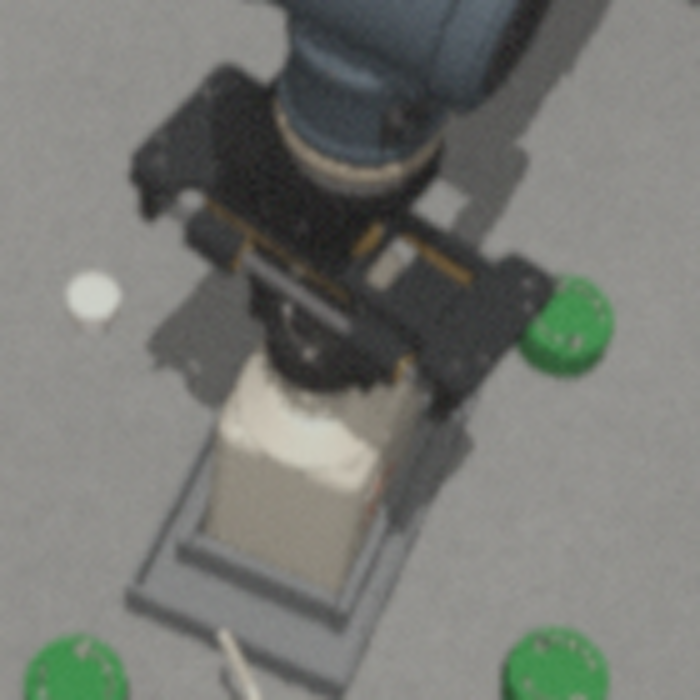

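The cap is held between the fingers over the open neck, and the force is now just its weight.

Request:
{"op": "carry_out", "data": {
  "rows": [
    [[0,0,-4,0,0,0],[0,0,-12,0,0,0],[0,0,-22,0,0,0],[0,0,-34,0,0,0],[0,0,-44,0,0,0],[0,0,-52,0,0,0],[0,0,-57,0,0,0],[0,0,-60,0,0,0],[0,0,-60,0,0,0],[0,0,-60,0,0,0]]
  ]
}}

```text
time: 15.75
position: [0.593, 0.174, 0.3563]
tool_rot: [-0.0, 1.0, -0.0, -0.0]
ft_force: [0.1, 0.3, -0.2]
grip_width: 0.0532
```

Request:
{"op": "carry_out", "data": {
  "rows": [
    [[1,-5,0,0,0,0],[4,-20,0,0,0,0],[8,-45,0,0,0,0],[14,-75,0,0,0,0],[20,-107,0,0,0,0],[26,-139,0,0,0,0],[32,-171,0,0,0,0],[38,-203,0,0,0,0],[45,-235,0,0,0,0],[51,-267,0,0,0,0],[57,-299,0,0,0,0],[62,-328,0,0,0,0],[67,-353,0,0,0,0],[71,-373,0,0,0,0],[73,-385,0,0,0,0],[74,-391,0,0,0,0],[74,-391,0,0,0,0],[74,-391,0,0,0,0],[74,-391,0,0,0,0]]
  ]
}}

```text
time: 17.65
position: [0.5193, -0.2161, 0.3567]
tool_rot: [-0.001, 1.0, 0.0, -0.0]
ft_force: [0.2, 0.9, -0.5]
grip_width: 0.0535
```

Run:
```python
from h import *
o=robot.get_obs(); print(o["time"],o["position"],o["ft_force"],o["grip_width"],o["q"],R.from_quat(o["tool_rot"]).as_matrix().round(4))
c=robot.camera("wrist"); save(c,"w3"); W=cloud(c).reshape(-1,3)
m=(np.hypot(W[:,0]-.519,W[:,1]+.217)<.1)&(W[:,2]>.009)&(W[:,2]<.03); t=W[m]
print(len(t),cv2.minEnclosingCircle((t[:,:2]*1000).astype(np.float32)),cv2.fitEllipse((t[t[:,2]>.0125][:,:2]*1000).astype(np.float32)))
m=(np.hypot(W[:,0]-.519,W[:,1]+.217)<.06)&(W[:,2]>.1)&(W[:,2]<.345); t=W[m]; print("held",len(t),t.min(0),t.max(0),np.median(t,0))
c=robot.camera("top"); W=cloud(c)[140:270,180:370].reshape(-1,3)
m=(abs(W[:,0]-.593)<.1)&(abs(W[:,1]-.174)<.1)&(W[:,2]>.19)
print("neck top",len(W[m]),np.nanmedian(W[m],0),np.nanmax(W[m][:,2]) if m.any() else 0)
```

```text
17.65 [ 0.51934607 -0.21607278  0.35673699] [ 0.16091733  0.9072061  -0.48773543] 0.05354539324125827 [-5.93032956e-01  3.72666409e-01  1.51164623e+00  3.26391202e-04
  1.25762991e+00 -2.16532161e+00] [[-1.0e+00 -1.4e-03 -1.0e-04]
 [-1.4e-03  1.0e+00  5.0e-04]
 [ 1.0e-04  5.0e-04 -1.0e+00]]
1361 ((521.70068359375, -215.2236328125), 72.70730590820312) ((521.3126220703125, -215.25167846679688), (140.72161865234375, 140.86361694335938), 62.125732421875)
held 12982 [ 0.48981574 -0.25629744  0.27970027] [ 0.54511288 -0.17649231  0.34495475] [ 0.50912245 -0.21646147  0.30966035]
neck top 153 [0.59037502 0.17518733 0.20285513] 0.2190173563724822
```

View pics/w3.png

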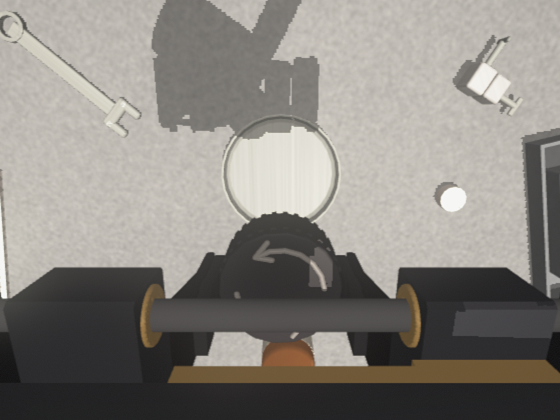

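The cap is held with its arrow side up at (280,280) and sits upright over the dish at (281,172). The dish centre refines to (0.521, -0.215). Next I descend.

Request:
{"op": "carry_out", "data": {
  "rows": [
    [[-1,0.5,5,0,0,0],[-1.5,0.5,18,0,0,0],[-1.5,0.5,36,0,0,0],[-1.5,0.5,56,0,0,0],[-1.5,0.5,78,0,0,0],[-1.5,0.5,100,0,0,0],[-1.5,0.5,122,0,0,0],[-1.5,0.5,144,0,0,0],[-1.5,0.5,166,0,0,0],[-1.5,0.5,188,0,0,0],[-1.5,0.5,208,0,0,0],[-1.5,0.5,226,0,0,0],[-1.5,0.5,242,0,0,0],[-1.5,0.5,254,0,0,0],[-1.5,0.5,262,0,0,0],[-1.5,0.5,266,0,0,0],[-1.5,0.5,268,0,0,0],[-1.5,0.5,268,0,0,0],[-1.5,0.5,268,0,0,0]]
  ]
}}

```text
time: 19.65
position: [0.5211, -0.2167, 0.0893]
tool_rot: [-0.0, 1.0, -0.0, 0.001]
ft_force: [0.6, 0.3, -0.3]
grip_width: 0.0533
```

Request:
{"op": "carry_out", "data": {
  "rows": [
    [[0,0,1,0,0,0],[0,0,2,0,0,0],[0,0,3,0,0,0],[0,0,4,0,0,0],[0,0,5,0,0,0],[0,0,6,0,0,0],[0,0,6,0,0,0],[0,0,6,0,0,0]]
  ]
}}

```text
time: 20.45
position: [0.5207, -0.2165, 0.0827]
tool_rot: [-0.0, 1.0, 0.0, -0.0]
ft_force: [-0.4, 0.2, -0.9]
grip_width: 0.0537
```

Request:
{"op": "carry_out", "data": {
  "rows": [
    [[0,0,0.5,0,0,0],[0,0,1,0,0,0],[0,0,1.5,0,0,0],[0,0,2,0,0,0],[0,0,2,0,0,0],[0,0,2,0,0,0]]
  ]
}}

```text
time: 21.05
position: [0.5208, -0.2166, 0.0817]
tool_rot: [-0.0, 1.0, -0.0, 0.0]
ft_force: [-0.3, 0.8, 7.4]
grip_width: 0.0534
```

Request:
{"op": "carry_out", "data": {
  "rows": [
    [[0,0,0.5,0,0,0],[0,0,1,0,0,0],[0,0,1,0,0,0],[0,0,1,0,0,0]]
  ]
}}

```text
time: 21.45
position: [0.5208, -0.2165, 0.0816]
tool_rot: [-0.0, 1.0, -0.0, 0.0]
ft_force: [-2.2, 1.7, 12.0]
grip_width: 0.0535
```

Request:
{"op": "carry_out", "data": {
  "rows": [
    [[0,0,-1,0,0,0],[0,0,-2,0,0,0],[0,0,-2,0,0,0]]
  ]
}}

```text
time: 21.75
position: [0.5208, -0.2166, 0.0817]
tool_rot: [-0.0, 1.0, -0.0, 0.0]
ft_force: [0.0, 0.6, 2.8]
grip_width: 0.053
```

Request:
{"op": "carry_out", "data": {
  "rows": [
    [[0,0,0,0,0,0],[0,0,0,0,0,0],[0,0,0,0,0,0],[0,0,0,0,0,0],[0,0,0,0,0,0],[0,0,0,0,0,0]]
  ],
  "fingers": 0.85
}}

```text
time: 22.35
position: [0.5207, -0.2166, 0.0817]
tool_rot: [-0.0, 1.0, 0.0, -0.0]
ft_force: [0.7, 0.1, 0.3]
grip_width: 0.0737
```

Request:
{"op": "carry_out", "data": {
  "rows": [
    [[0,0,-3,0,0,0],[0,0,-10,0,0,0],[0,0,-20,0,0,0],[0,0,-35,0,0,0],[0,0,-55,0,0,0],[0,0,-80,0,0,0],[0,0,-110,0,0,0],[0,0,-140,0,0,0],[0,0,-165,0,0,0],[0,0,-185,0,0,0],[0,0,-195,0,0,0],[0,0,-200,0,0,0],[0,0,-200,0,0,0],[0,0,-200,0,0,0]]
  ]
}}

```text
time: 23.75
position: [0.5202, -0.2163, 0.2808]
tool_rot: [-0.0, 1.0, 0.001, -0.001]
ft_force: [0.2, -0.0, -0.0]
grip_width: 0.0742
```

Run:
```python
from h import *
o=robot.get_obs(); print(o["time"],o["position"],o["ft_force"],o["grip_width"])
c=robot.camera("wrist"); W=cloud(c).reshape(-1,3); save(c,"w4")
t=W[(np.hypot(W[:,0]-.521,W[:,1]+.2155)<.06)&(W[:,2]>.026)&(W[:,2]<.06)]
print("cap",len(t),np.median(t,0),np.percentile(t[:,2],[5,50,95]),cv2.minEnclosingCircle((t[:,:2]*1000).astype(np.float32)))
t=W[(np.hypot(W[:,0]-.521,W[:,1]+.2155)<.1)&(W[:,2]>.009)&(W[:,2]<.02)]
print("dish",cv2.minEnclosingCircle((t[:,:2]*1000).astype(np.float32)))
```

```text
23.75 [ 0.52024196 -0.21625336  0.28084853] [ 0.19465172 -0.01569235 -0.01493063] 0.07422608328953134
cap 2468 [ 0.51812639 -0.21648654  0.03460265] [0.03245219 0.03460265 0.03603963] ((519.8458251953125, -216.39468383789062), 28.04648208618164)
dish ((521.6942749023438, -215.38250732421875), 72.79899597167969)
```

View pics/w4.png

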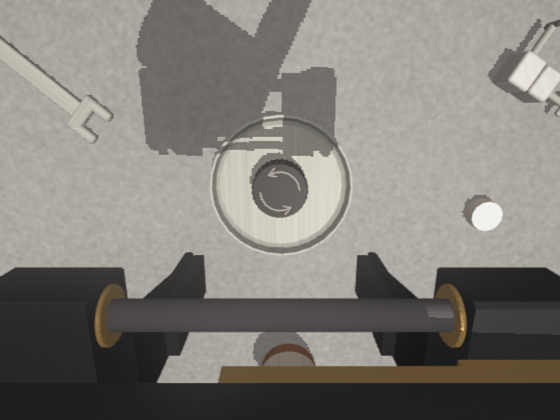

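The cap stands upright in the middle of the dish at (280,187), and the gripper is clear.

```bash
python3 -c "
from rig import robot
print(robot.hand_in())"
```

```text
the job is handed in; nothing more can be done
None
```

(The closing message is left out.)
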